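# Click the coffee grinder back to its espresso setting

## Robot

A 7-joint arm with a two-finger parallel gripper is mounted at the origin on the work surface. World frame = base frame: x ahead of the robot, y to its left, z up, the work surface at z = 0. Lengths are in m, angles in rad, forces in N, time in s.
With the tool pointing down it reaches from about 0.35 to 0.9 m from the base axis. Payload 8.1 kg.
Tool frame: the origin (TCP) lies where the fingers leave the gripper's body, on its centre line; the fingertips stand 73 mm ahead of it and the grasp point (between the pads) lies 54 mm ahead of it (r.tcp_to_tips is the distance from the TCP to the fingertips, in m); z points along the fingers, y is the direction in which the jaws open and shut (so a half turn about z gives the same grasp; the last joint's range is limited). The gripper opens to 85 mm and grips with 20 to 120 N. Pads are 22 mm wide; open, the fingers measure 114 mm over their backs; the gripper's body (76 mm by 85 mm) begins 54 mm behind the grasp point. The pads swing forward as they close: fully open they stand 13 mm farther back than shut.
Start: joints at [1.228, 0.434, 0.025, 1.573, -0.012, 1.134, -0.075], TCP at [0.148, -0.607, 0.304] pointing down, gripper open.
Joint ranges: [-2.62, 2.62], [-0.44, 2.09], [-1.27, 1.32], [0.08, 2.57], [-1.32, 4.46], [0.12, 2], [-2.74, 2.74]. Speed limits (rad/s): [2.22, 2.22, 3.01, 3.01, 3.14, 3.14, 3.14].

## Interface

Orientations are given as a rotation vector (axis times angle).
In Python, from plant import r gives the robot as it stands. The module is installed in compiled form; this text tells all that it offers.
- The arm moves only by the tool step_arm, never from a script. Its argument "steps" is a list of rows, each a list of 3 entries, a list of its own where there are three numbers: the shift along the world's x, y, z in m, then the turn, a rotation vector about the world's x, y, z in rad, then the opening, from 0 (shut) to 1 (fully open). A call has 1 to 12 rows; each row shifts and turns the commanded pose from where the row before left it; what a row does not reach is not made up. A row lasts 1/10 s, in which the tool goes at most 50 mm and 8.59 degrees, less where a joint would pass 70% of its speed; a pose out of reach is approached as far as the arm can. A call is refused whole if a number of a shift passes 0.05 or a number of a turn 0.15, either way. A call with a gripper value outside its range is refused whole. The fingers move at their own pace and stop on an object; the grip force is fixed at half the most. Time passes only in rows, so rows that do not move let the fingers close. It gives the time, the measured TCP pose, the force and the opening at its end, in the units of the state.
- r.observe(): the state, without advancing time (a new reading comes with each control period).
- r.camera(name): name is "scene" or "top"; returns the picture (384x512x3 uint8, red, green, blue); there is no depth.
- r.calibration(name): a dict with "K" (3x3 intrinsics, pixels), "k1" (the pictures are not rectified: a ray, as slopes to the right and down, at radius r is drawn at 1 + k1 r^2 times it, then the intrinsics apply), "T" (4x4, takes a point from camera to world coordinates). Camera axes: x right, y up, looking along -z (the intrinsics and any distortion apply to the point x, -y, -z); pixel columns grow to the right and rows downward; lengths in m; the calibration is good to about 2 mm. A picture is of the moment at which its call begins. calibration takes no time and is no camera call.
- r.sign_off(): hands the job in, once; it reports no verdict.
The state is a dict: "time": time; "q": joint angles; "qd": joint speeds; "joint_torque": joint torques, N m; "tcp_pos": TCP position; "tool_rot": TCP orientation; "force": force on the tool from outside, world axes, zero at the start; "torque": the same for the moment, N m; "finger_gap": finger opening in m.
Only numpy, scipy, OpenCV 4.12 (cv2) and the standard library are available. Lean on these libraries where they do the work, as an engineer would, in place of code of your own. Each camera call takes 0.05 s, during which the arm holds its last target.

## Task

The coffee grinder was left on a coarse setting. With a fingertip, lightly flick the long tab or the lobed edge of its grind wheel, without pinching it, until the wheel clicks into place with the tab straight at the pointer on the machine's front, and do not let it run past that click. Leave the hopper lid, dosing cup, tamper and milk jug undisturbed.

Things in the scene. Friction and masses are not known exactly. Their poses are not given: they have to be found in the camera images.
- grind_wheel (a joint): Angle (rad) of the flat black grind wheel on top of the grinder, about its vertical axis. 0 = long tab at the pointer; grows clockwise seen from above. Starts negative, 2 to 5 clicks short; it can also turn past 0. A click every 15 deg (0.262 rad) from 0: pushed past half-way it snaps on to the next and rests there. Yields at about 4 N at the tab; over 20 N from the fingers (pinching) counts as forced.
- wheel_center (a point): On the wheel's axis at its top face, 237 mm up. Wheel 18 mm thick, 4 mm above the flat steel deck (215 mm up, 200 x 160 mm). Hub radius 46 mm; at its rim, 60 deg apart, six projections for a fingertip to push sideways: the tab and five round lobes (radius 8 mm, reaching 58 mm from the axis). The fixed hopper mouth and its lid (radius 37 mm) stand amid the wheel, 15 mm above this point.
- tab_tip (a point): Outer end of the wheel's long tab, mid-width, level with the wheel's top face. Tab 11 mm wide, 18 mm high, round-ended, reaching 68 mm from the axis, with a thin pale rib along its top. Turns with the wheel. The next lobes are 60 deg away on either side, leaving about 35 to 45 mm of free rim beside the tab.
- pointer (a point): Tip of the fixed pointer, a black ridge 3 mm high on the deck at the grinder's front, 70 mm from the wheel's axis and running outward. On both sides a scale of thin ticks lies on the deck, one per click (15 deg): as many ticks from tab to pointer as there are clicks to go.
- grinder: Steel coffee grinder, fixed, 200 deep x 160 wide mm with a half-round front, deck at 215 mm; origin at the middle of its underside, x axis from its front (spout and pointer) to its rear motor tower, z up. The wheel's axis is 10 mm in front of the origin. Placed and turned differently each time (up to 0.5 rad).
- hopper_lid: Loose dark wooden lid on the hopper mouth amid the wheel, 74 mm across, 18 mm high with its 18 mm wide knob; origin under its centre, 234 mm above the worktop. To be left alone.
- dosing_cup: Loose aluminium cup, 58 mm across, 72 mm high, standing on the grinder's foot under the spout; origin under its centre. To be left alone.
- tamper: Loose steel tamper standing on the worktop to one side, 58 mm across, 88 mm high; origin under its centre. To be left alone.
- milk_jug: Loose steel milk jug standing on the worktop to the other side, 86 mm across, 100 mm high, with a handle; origin under its centre. To be left alone.

How it is judged:
By the outcome, as a careful person would: the job done as asked, in the order asked, and still so for the second after the job is handed in, with the robot touching nothing.
It also fails if it takes over 45 s, if anything falls off the work surface, if the arm or the gripper's body presses on something with over 40 N, if the wrist force passes 120 N, or if a joint passes its speed limit or range.

## Working session

There is one attempt and no reset: what is moved stays moved. The work goes in short steps, Python scripts to look and compute and a tool call to move; the robot and the scene stay as the last step left them, time stands still between calls to the robot, and variables do not carry over. Pictures are saved under pics/ and viewed, and the job is handed in when it is done.

Besides the shell and the picture viewer there is one more tool, called after "Emit:" in YAML: its name, and indented under it one key for each argument. step_arm: Moves the arm, as the interface text tells. Its arguments: {"type":"object","properties":{"steps":{"type":"array","items":{"type":"array"}}},"required":["steps"]}

```bash
mkdir -p pics; ls; python3 - <<'E'
from plant import r
import cv2
print(r.observe())
for n in("scene","top"):
    cv2.imwrite(f"pics/{n}0.png",r.camera(n)[:,:,::-1]); c=r.calibration(n); print(n,c)
E
```

```text
pics
{'time': 0.0, 'q': array([ 1.22839273,  0.43518712,  0.02498167,  1.57411011, -0.01160161,
        1.13398373, -0.07503945]), 'qd': array([ 4.75319040e-05,  1.76836304e-04,  7.90280406e-04,  2.30208557e-04,
        1.57565431e-03, -8.14084035e-04, -5.21207004e-04]), 'joint_torque': array([ 9.04792560e-04, -6.70461130e+01,  1.02544460e+00, -3.16217816e+01,
        1.55704049e-02,  1.23416015e-02, -1.04358386e-05]), 'tcp_pos': array([ 0.14830158, -0.60674461,  0.30314322]), 'tool_rot': array([-3.11754268e+00, -3.75572222e-01,  5.09669440e-04]), 'force': array([ 0.03760944, -0.03142874,  0.07962932]), 'torque': array([-0.03682626,  0.00274039,  0.00227126]), 'finger_gap': 0.08552997370550486}
scene {'K': array([[462.15930617,   0.        , 256.88981763],
       [  0.        , 462.15930617, 193.8751776 ],
       [  0.        ,   0.        ,   1.        ]]), 'k1': -0.05825089440320878, 'T': array([[ 0.37769308, -0.73563732,  0.5623039 ,  1.1972358 ],
       [ 0.92580336,  0.31010678, -0.21615253, -0.2568911 ],
       [-0.01536439,  0.60222215,  0.79818069,  1.12895747],
       [ 0.        ,  0.        ,  0.        ,  1.        ]])}
top {'K': array([[363.06413891,   0.        , 247.17358494],
       [  0.        , 363.06413891, 190.32449444],
       [  0.        ,   0.        ,   1.        ]]), 'k1': -0.11767684580248124, 'T': array([[ 1.04768122e-02,  9.87057383e-01, -1.60024869e-01,
         3.26214535e-01],
       [-9.99661744e-01,  1.41485136e-02,  2.18223982e-02,
        -1.58712410e-04],
       [ 2.38040733e-02,  1.59742110e-01,  9.86871736e-01,
         1.20476350e+00],
       [ 0.00000000e+00,  0.00000000e+00,  0.00000000e+00,
         1.00000000e+00]])}
```

View pics/scene0.png

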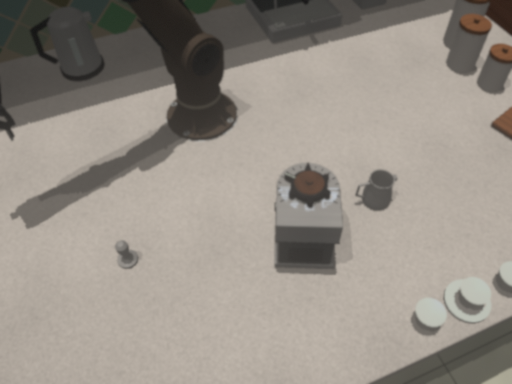

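View pics/top0.png

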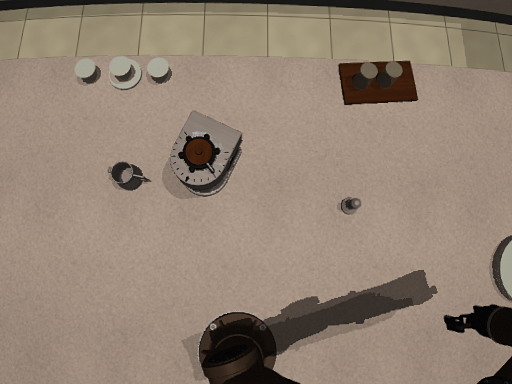

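```bash
python3 - <<'E'
import cv2
a=cv2.imread("pics/top0.png")[100:205,155:255]; cv2.imwrite("pics/top0z.png",cv2.resize(a,None,fx=5.7,fy=5.7,interpolation=cv2.INTER_CUBIC))
a=cv2.imread("pics/scene0.png")[155:275,265:350]; cv2.imwrite("pics/scene0z.png",cv2.resize(a,None,fx=5,fy=5,interpolation=cv2.INTER_CUBIC))
E
```

```text
(no output)
```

View pics/top0z.png

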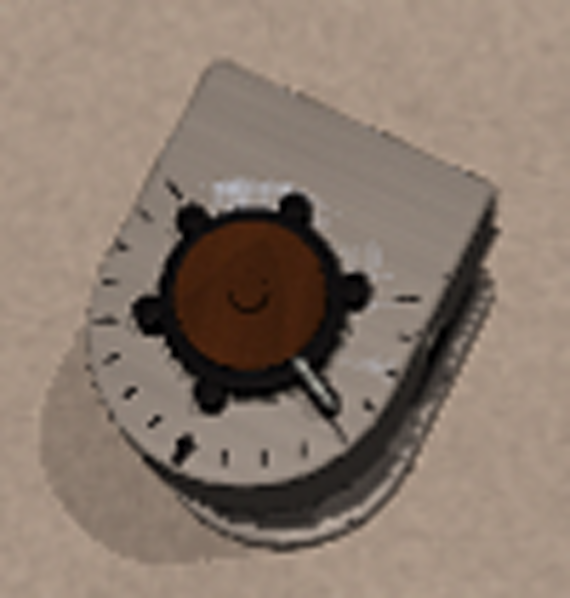

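View pics/scene0z.png

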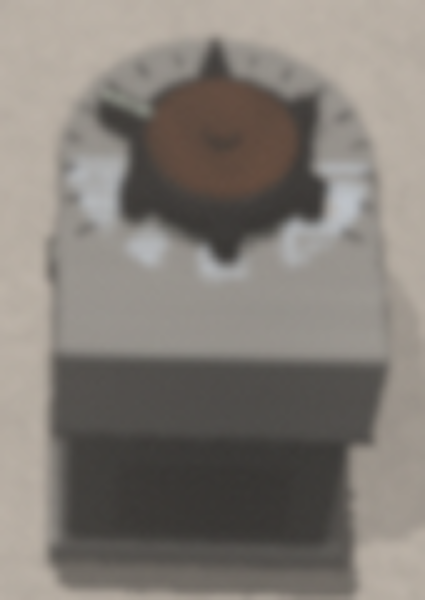

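```bash
cat > h.py <<'E'
import numpy as np, cv2
from plant import r
from scipy.optimize import least_squares
def proj(n,P):
    c=r.calibration(n); T=np.linalg.inv(c["T"]); P=np.atleast_2d(P)
    p=P@T[:3,:3].T+T[:3,3]; s=np.c_[p[:,0]/-p[:,2],-p[:,1]/-p[:,2]]
    s=s*(1+c["k1"]*(s**2).sum(1,keepdims=True)); K=c["K"]
    return np.c_[s[:,0]*K[0,0]+K[0,2],s[:,1]*K[1,1]+K[1,2]]
def rot(a): return np.array([[np.cos(a),-np.sin(a)],[np.sin(a),np.cos(a)]])
def wheelpt(p,th,k,rad,z): # k-th projection (60deg steps, clockwise), world
    cx,cy,yaw=p[:3]; a=yaw+np.pi-(th+k*np.pi/3)
    return np.array([cx+rad*np.cos(a),cy+rad*np.sin(a),z])
E
python3 - <<'E'
from h import *
top=lambda u,v:(155+(u+.5)/5.7-.5,100+(v+.5)/5.7-.5)
sc=lambda u,v:(265+(u+.5)/5-.5,155+(v+.5)/5-.5)
# tab k=0; clockwise next k=1 (pointer side)
T=[(0,.066,(333,410)),(1,.05,(211,394)),(2,.05,(150,315)),(3,.05,(191,219)),(4,.05,(294,210)),(5,.05,(354,290))]
S=[(0,.066,(108,115)),(1,.05,(215,58)),(2,.05,(305,108)),(3,.05,(315,190)),(4,.05,(228,248)),(5,.05,(135,208))]
def res(p,names):
    o=[]
    for n,L,f in (("top",T,top),("scene",S,sc)):
        if n in names:
            for k,rad,uv in L: o.append(proj(n,wheelpt(p,p[3],k,rad,p[4]))[0]-f(*uv))
            if n=="top": o.append(proj(n,wheelpt(p,0,0,.074,.2165))[0]-top(185,447))
    return np.concatenate([*o,[(p[4]-.233)*(.0 if len(names)==2 else 1e4)]])
for nm in (["top"],["scene"],["top","scene"]):
    s=least_squares(res,[.55,.15,.3,-1.05,.237],args=(nm,))
    print(nm,s.x.round(4),np.degrees(s.x[2:4]).round(1)); print(s.fun.round(1))
p=s.x
for n,f in (("top",top),("scene",sc)):
    im=cv2.imread(f"pics/{n}0.png"); 
    o,fx=((155,100),5.7) if n=="top" else ((265,155),5)
    a=im[o[1]:o[1]+120,o[0]:o[0]+100]; a=cv2.resize(a,None,fx=fx,fy=fx,interpolation=cv2.INTER_CUBIC)[:600]
    def poly(P,c):
        q=(proj(n,np.array(P))-o+.5)*fx-.5
        cv2.polylines(a,[np.int32(q)],True,c,1)
    t=np.linspace(0,6.28,60)
    poly([[p[0]+.037*np.cos(x),p[1]+.037*np.sin(x),.252] for x in t],(0,255,0))
    poly([[p[0]+.046*np.cos(x),p[1]+.046*np.sin(x),.237] for x in t],(0,255,255))
    R=rot(p[2])
    O=p[:2]+R@[.01,0]
    D=[(.1,-.08),(.1,.08)]+[(-.02-.08*np.sin(x),.08*np.cos(x)) for x in np.linspace(0,np.pi,30)]
    poly([[*(O+R@np.array(d)),.215] for d in D],(0,0,255))
    poly([wheelpt(p,0,0,.07,.218),wheelpt(p,0,0,.085,.218)],(255,0,255))
    poly([wheelpt(p,-np.pi/3,0,.03,.237),wheelpt(p,-np.pi/3,0,.068,.237)],(255,255,0))
    cv2.imwrite(f"pics/fit_{n}.png",a)
E
```

```text
['top'] [ 0.5874  0.113  -0.4368 -1.0968  0.233 ] [-25.  -62.8]
[-0.1 -0.3 -0.3  0.2 -0.1 -0.1  0.2  0.7 -0.   0.1  0.1 -0.   0.3 -0.6
  0. ]
['scene'] [0.5926 0.1134 5.0117 4.3147 0.233 ] [287.2 247.2]
[-1.3 -1.4 -0.6  3.9 -0.3  1.   0.3  0.5  1.1 -2.   0.7 -1.7  0. ]
['top', 'scene'] [ 0.589   0.1146 -0.4091 -1.0884  0.2283] [-23.4 -62.4]
[-0.2 -0.8 -0.3  0.1 -0.4  0.1 -0.4  0.8 -0.7 -0.1 -0.4 -0.5  0.4 -0.9
 -1.3 -1.7 -0.6  4.  -0.5  1.2 -0.3  0.7  0.3 -2.1  0.3 -2.  -0. ]
```

View pics/fit_top.png

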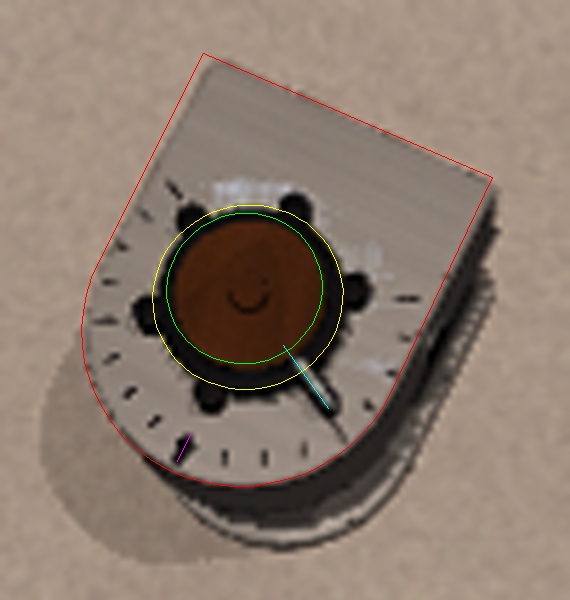

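View pics/fit_scene.png

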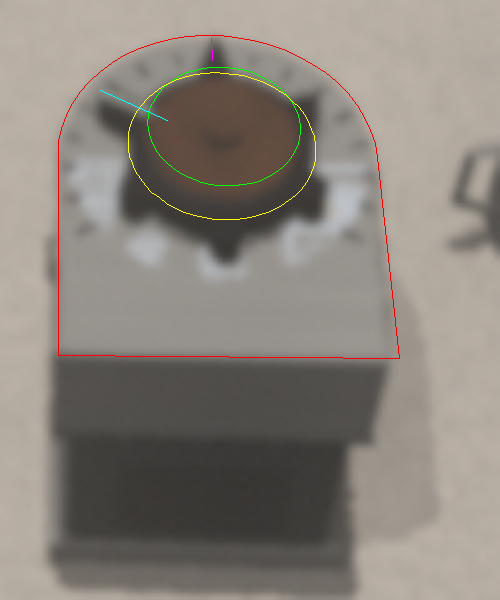

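```bash
cat > fit.py <<'E'
from h import *
top=lambda u,v:(155+(u+.5)/5.7-.5,100+(v+.5)/5.7-.5)
sc=lambda u,v:(265+(u+.5)/5-.5,155+(v+.5)/5-.5)
T=[(0,.066,(333,410)),(1,.05,(211,394)),(2,.05,(150,315)),(3,.05,(191,219)),(4,.05,(294,210)),(5,.05,(354,290))]
S=[(2,.055,(312,98)),(3,.055,(325,182)),(4,.055,(228,245)),(5,.055,(125,203))]
def res(p,names):
    o=[]
    for n,L,f in (("top",T,top),("scene",S,sc)):
        if n in names:
            for k,rad,uv in L: o.append(proj(n,wheelpt(p,-np.pi/3,k,rad,p[3]))[0]-f(*uv))
            if n=="top": o.append(proj(n,wheelpt(p,0,0,.077,.218))[0]-top(183,449))
            if n=="scene": o.append(proj(n,wheelpt(p,0,0,.085,.215))[0]-sc(215,40))
            R=rot(p[2]);O=p[:2]+R@[.01,0]
            for (x,y),uv in zip([(.1,.08),(.1,-.08)],[(209,55),(499,184)] if n=="top" else [(391,356),(53,356)]):
                o.append(proj(n,[*(O+R@[x,y]),.215])[0]-f(*uv))
    return np.concatenate([*o,[(p[3]-.237)*(1. if len(names)==2 else 1e4)]])
if __name__=="__main__":
  for nm in (["top"],["scene"],["top","scene"]):
    s=least_squares(res,[.588,.113,-.42,.237],args=(nm,))
    print(nm,s.x.round(4),np.degrees(s.x[2]).round(1)); print(s.fun.round(1))
E
python3 fit.py
```

```text
['top'] [ 0.5869  0.1126 -0.412   0.237 ] -23.6
[-0.5 -0.  -0.7 -0.2 -0.2 -0.7  0.5  0.2  0.4  0.   0.2  0.2  0.8  0.4
 -0.1  0.4 -0.4 -0.2 -0. ]
['scene'] [ 0.5894  0.1135 -0.4096  0.237 ] -23.5
[ 0.3  1.  -0.7  1.8 -0.5 -1.7 -0.2 -2.7 -1.1  0.8  1.3  0.8  0.8  0.2
 -0. ]
['top', 'scene'] [ 0.5879  0.1136 -0.4099  0.2335] -23.5
[-0.7 -0.2 -0.9 -0.2 -0.4 -0.7  0.3  0.2  0.1  0.1 -0.1  0.1  0.5  0.1
 -0.5  0.1 -0.8 -0.7 -0.1  1.5 -1.2  2.2 -0.9 -1.4 -0.5 -2.3 -1.3  0.3
  1.   0.3  0.5 -0.4 -0. ]
```

Emit:
step_arm:
  steps:
    - [[0, 0, 0.05], [0, 0, 0], 0]
    - [[0, 0, 0.05], [0, 0, 0.1], 0]
    - [[0.025, 0.041, 0], [0, 0, 0.14], 0]
    - [[0.025, 0.041, 0], [0, 0, 0.14], 0]
    - [[0.025, 0.041, 0], [0, 0, 0.14], 0]
    - [[0.025, 0.041, 0], [0, 0, 0.14], 0]
    - [[0.025, 0.041, 0], [0, 0, 0.14], 0]
    - [[0.025, 0.041, 0], [0, 0, 0.14], 0]
    - [[0.025, 0.041, 0], [0, 0, 0.14], 0]
    - [[0.025, 0.041, 0], [0, 0, 0.14], 0]
    - [[0.025, 0.041, 0], [0, 0, 0.14], 0]
    - [[0.025, 0.041, 0], [0, 0, 0.14], 0]

```text
time: 1.3
tcp_pos: [0.3988, -0.1953, 0.4039]
tool_rot: [2.019, 2.406, -0.0]
force: [1.9, -0.6, -0.3]
finger_gap: 0.0
```

```bash
cat > st.py <<'E'
from h import *
from scipy.spatial.transform import Rotation as R
def st():
    o=r.observe(); M=R.from_rotvec(o["tool_rot"]).as_matrix()
    print("t",o["time"],"tcp",o["tcp_pos"].round(4),"yang",np.degrees(np.arctan2(M[1,1],M[0,1])).round(2),"z",M[:,2].round(3),"F",o["force"].round(2),"gap",round(o["finger_gap"],4),"q",o["q"].round(2), "tip",r.tcp_to_tips)
if __name__=="__main__": st()
E
python3 st.py
```

```text
t 1.3 tcp [ 0.3988 -0.1953  0.4039] yang 9.99 z [-0. -0. -1.] F [ 1.9  -0.59 -0.32] gap 0.0 q [ 0.79  0.1  -0.49  1.79  0.05  1.26  0.46] tip 0.0726
```

Emit:
step_arm:
  steps:
    - [[0.0257, 0.0417, 0], [0, 0, 0.116], 0]
    - [[0.0257, 0.0417, 0], [0, 0, 0.116], 0]
    - [[0.0257, 0.0417, 0], [0, 0, 0.116], 0]
    - [[0.0257, 0.0417, 0], [0, 0, 0.115], 0]
    - [[0.0257, 0.0417, 0], [0, 0, 0], 0]
    - [[0.0255, 0.042, 0], [0, 0, 0], 0]
    - [[0, 0, -0.03], [0, 0, 0], 0]
    - [[0, 0, -0.034], [0, 0, 0], 0]
    - [[0, 0, 0], [0, 0, 0], 0]
    - [[0, 0, 0], [0, 0, 0], 0]

```text
time: 2.3
tcp_pos: [0.5523, 0.0531, 0.3401]
tool_rot: [-1.421, -2.801, 0.001]
force: [-0.2, 0.8, 0.8]
finger_gap: 0.0002
```

```bash
cat > look.py <<'E'
import sys
from st import *
st(); tag=sys.argv[1]
for n,(x0,y0,w,h) in (("top",(150,100,110,105)),("scene",(255,130,110,105))):
    im=r.camera(n)[:,:,::-1]; cv2.imwrite(f"pics/{n}_{tag}.png",cv2.resize(im[y0:y0+h,x0:x0+w],None,fx=5.5,fy=5.5,interpolation=cv2.INTER_CUBIC))
E
python3 look.py a
```

```text
t 2.3 tcp [0.5523 0.0531 0.3401] yang 36.19 z [-0.001 -0.    -1.   ] F [-0.21  0.77  0.79] gap 0.0002 q [ 0.32  0.38 -0.69  1.65  0.25  1.21  0.2 ] tip 0.0726
```

View pics/top_a.png

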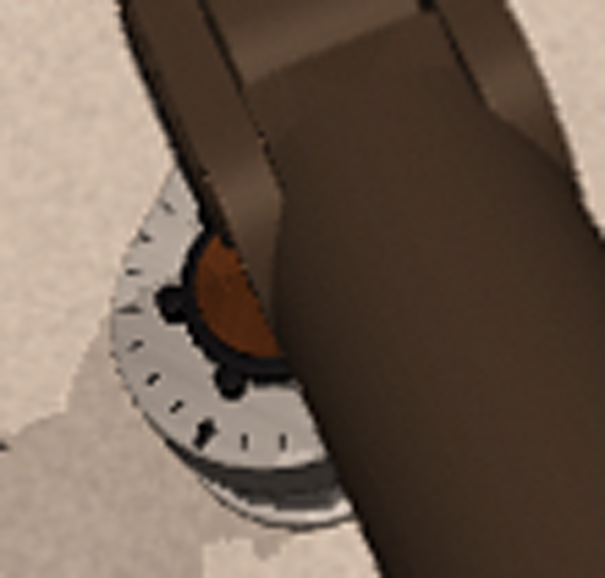

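View pics/scene_a.png

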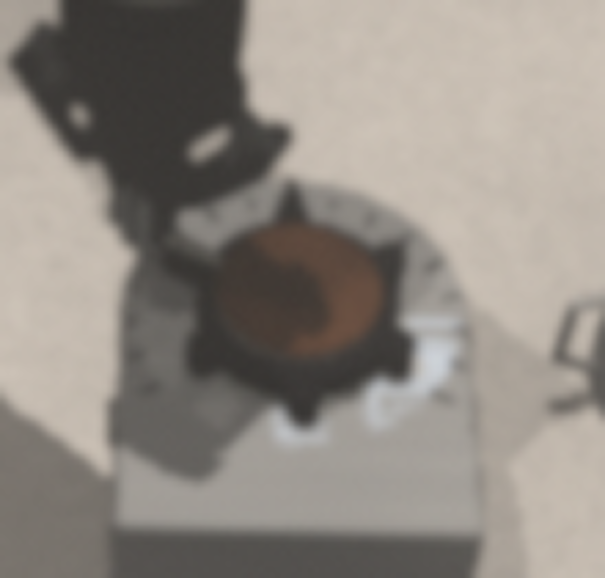

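```bash
python3 - <<'E'
from st import *
p=(.5875,.113,-.411)
for P in ([.5523,.0531,.2675],[.5523,.0531,.230],wheelpt(p,-np.pi/3,0,.066,.237),wheelpt(p,0,0,0,.237)):
    q=proj("scene",P)[0]; print(((q-(255,130)+.5)*5.5-.5).round(0))
im=cv2.imread("pics/scene_a.png"); c=im[120:320,60:260]; cv2.imwrite("pics/s_a2.png",cv2.convertScaleAbs(cv2.resize(c,None,fx=3,fy=3),alpha=2,beta=10))
E
```

```text
[141. 236.]
[139. 289.]
[165. 237.]
[294. 295.]
```

View pics/s_a2.png

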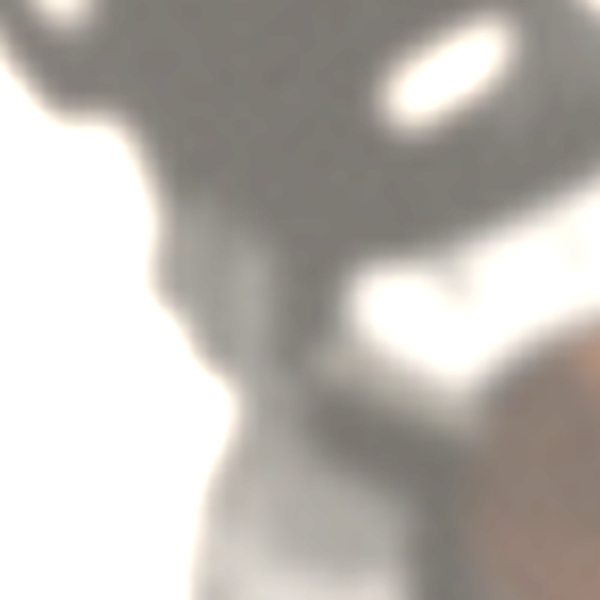

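Emit:
step_arm:
  steps:
    - [[0, 0.001, -0.02], [0, 0, 0], 0]
    - [[0, 0, -0.01], [0, 0, 0], 0]
    - [[0, 0, -0.007], [0, 0, 0], 0]
    - [[0, 0, 0], [0, 0, 0], 0]

```text
time: 2.8
tcp_pos: [0.5523, 0.054, 0.3027]
tool_rot: [-1.422, -2.801, 0.001]
force: [-1.1, 0.2, -0.3]
finger_gap: 0.0001
```

```bash
python3 look.py b
```

```text
t 2.8 tcp [0.5523 0.054  0.3027] yang 36.18 z [-0.001 -0.    -1.   ] F [-1.15  0.16 -0.31] gap 0.0001 q [ 0.31  0.41 -0.68  1.71  0.28  1.13  0.17] tip 0.0726
```

View pics/scene_b.png

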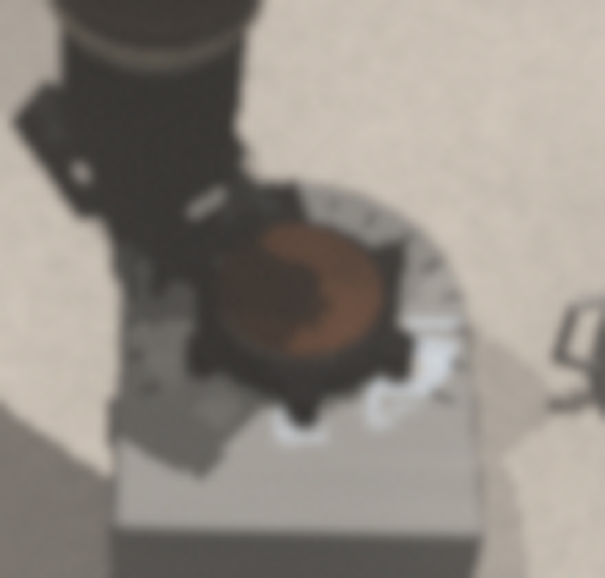

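```bash
cat > plan.py <<'E'
import numpy as np
C=np.array([.5875,.113]);yaw=-.411
def pose(th,off=16.5,rad=62):
    f=yaw+np.pi-np.radians(th); er=np.array([np.cos(f),np.sin(f)]); cw=np.array([np.sin(f),-np.cos(f)])
    return C+rad/1e3*er-off/1e3*cw, np.degrees(f)-180
E
python3 - <<'E'
from plan import *
prev=np.array([.5523,.054]);pa=36.2
for th,off in [(-60,22),(-60,19),(-60,17)]+[(t,16.5) for t in np.arange(-57.5,-7,2.5)]:
    p,a=pose(th,off); print(th,off,p.round(4),round(a,1),"d",(p-prev).round(4),np.radians(a-pa).round(3)); prev,pa=p,a
E
```

```text
-60 22 [0.5507 0.0585] 36.5 d [-0.0016  0.0045] 0.004
-60 19 [0.5489 0.0609] 36.5 d [-0.0018  0.0024] 0.0
-60 17 [0.5477 0.0625] 36.5 d [-0.0012  0.0016] 0.0
-57.5 16.5 [0.5453 0.0647] 34.0 d [-0.0024  0.0022] -0.044
-55.0 16.5 [0.5432 0.0666] 31.5 d [-0.0021  0.0019] -0.044
-52.5 16.5 [0.5412 0.0685] 29.0 d [-0.002  0.002] -0.044
-50.0 16.5 [0.5393 0.0706] 26.5 d [-0.0019  0.0021] -0.044
-47.5 16.5 [0.5375 0.0728] 24.0 d [-0.0018  0.0021] -0.044
-45.0 16.5 [0.5358 0.075 ] 21.5 d [-0.0017  0.0022] -0.044
-42.5 16.5 [0.5342 0.0773] 19.0 d [-0.0016  0.0023] -0.044
-40.0 16.5 [0.5327 0.0796] 16.5 d [-0.0015  0.0024] -0.044
-37.5 16.5 [0.5313 0.082 ] 14.0 d [-0.0014  0.0024] -0.044
-35.0 16.5 [0.53   0.0845] 11.5 d [-0.0013  0.0025] -0.044
-32.5 16.5 [0.5288 0.0871] 9.0 d [-0.0012  0.0025] -0.044
-30.0 16.5 [0.5277 0.0896] 6.5 d [-0.0011  0.0026] -0.044
-27.5 16.5 [0.5268 0.0923] 4.0 d [-0.001   0.0026] -0.044
-25.0 16.5 [0.5259 0.0949] 1.5 d [-0.0008  0.0027] -0.044
-22.5 16.5 [0.5252 0.0976] -1.0 d [-0.0007  0.0027] -0.044
-20.0 16.5 [0.5246 0.1004] -3.5 d [-0.0006  0.0027] -0.044
-17.5 16.5 [0.5241 0.1031] -6.0 d [-0.0005  0.0028] -0.044
-15.0 16.5 [0.5237 0.1059] -8.5 d [-0.0004  0.0028] -0.044
-12.5 16.5 [0.5235 0.1087] -11.0 d [-0.0002  0.0028] -0.044
-10.0 16.5 [0.5234 0.1115] -13.5 d [-0.0001  0.0028] -0.044
-7.5 16.5 [0.5234 0.1143] -16.0 d [-0.      0.0028] -0.044
```

Go to near contact first, then to nominal −57.5.

Emit:
step_arm:
  steps:
    - [[-0.0016, 0.0045, 0], [0, 0, 0.004], 0]
    - [[-0.0018, 0.0024, 0], [0, 0, 0], 0]
    - [[-0.0012, 0.0016, 0], [0, 0, 0], 0]
    - [[-0.0012, 0.0011, 0], [0, 0, -0.022], 0]
    - [[-0.0012, 0.0011, 0], [0, 0, -0.022], 0]

```text
time: 3.4
tcp_pos: [0.5457, 0.0649, 0.3031]
tool_rot: [1.48, 2.77, 0.0]
force: [2.9, -3.1, 0.5]
finger_gap: -0.0002
```

Emit:
step_arm:
  steps:
    - [[-0.0021, 0.0019, 0], [0, 0, -0.044], 0]
    - [[-0.002, 0.002, 0], [0, 0, -0.044], 0]

```text
time: 3.6
tcp_pos: [0.5427, 0.0671, 0.3032]
tool_rot: [1.603, 2.698, -0.0]
force: [5.9, -5.0, -1.1]
finger_gap: -0.0
```

Emit:
step_arm:
  steps:
    - [[-0.0019, 0.0021, 0], [0, 0, -0.044], 0]
    - [[-0.0018, 0.0021, 0], [0, 0, -0.044], 0]

```text
time: 3.8
tcp_pos: [0.5376, 0.073, 0.3029]
tool_rot: [1.719, 2.629, -0.0]
force: [-1.1, -0.5, -0.2]
finger_gap: -0.0
```

```bash
python3 look.py c
```

```text
t 3.8 tcp [0.5376 0.073  0.3029] yang 23.63 z [ 0. -0. -1.] F [-1.13 -0.5  -0.16] gap -0.0 q [ 0.25  0.38 -0.64  1.74  0.25  1.11 -0.06] tip 0.0726
```

View pics/scene_c.png

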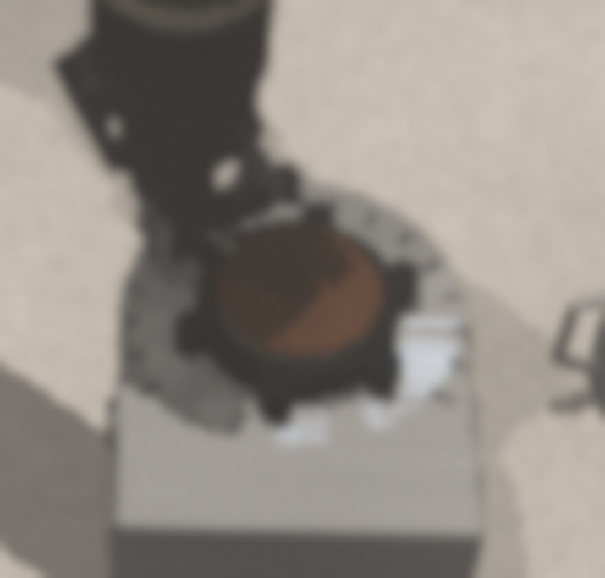

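View pics/top_c.png

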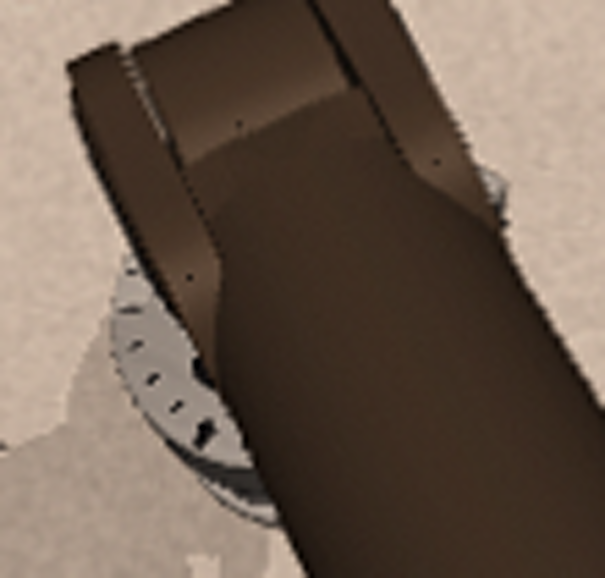

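Emit:
step_arm:
  steps:
    - [[-0.0017, 0.0022, 0], [0, 0, -0.044], 0]
    - [[-0.0016, 0.0023, 0], [0, 0, -0.044], 0]

```text
time: 4.1
tcp_pos: [0.5343, 0.0774, 0.3029]
tool_rot: [1.831, 2.553, -0.0]
force: [1.6, -2.6, 0.1]
finger_gap: 0.0001
```

Emit:
step_arm:
  steps:
    - [[-0.0015, 0.0024, 0], [0, 0, -0.044], 0]

```text
time: 4.2
tcp_pos: [0.5333, 0.0786, 0.3029]
tool_rot: [1.887, 2.51, -0.002]
force: [3.5, -7.3, -0.1]
finger_gap: 0.0003
```

Emit:
step_arm:
  steps:
    - [[-0.0014, 0.0024, 0], [0, 0, -0.044], 0]

```text
time: 4.3
tcp_pos: [0.5322, 0.0801, 0.3029]
tool_rot: [1.942, 2.466, -0.003]
force: [2.8, -8.2, 0.6]
finger_gap: -0.0
```

Emit:
step_arm:
  steps:
    - [[-0.0013, 0.0025, 0], [0, 0, -0.044], 0]

```text
time: 4.4
tcp_pos: [0.5304, 0.0838, 0.3029]
tool_rot: [1.996, 2.425, -0.001]
force: [-0.0, 0.6, -0.4]
finger_gap: -0.0002
```

Emit:
step_arm:
  steps:
    - [[-0.0012, 0.0025, 0], [0, 0, -0.044], 0]

```text
time: 4.5
tcp_pos: [0.529, 0.0871, 0.3029]
tool_rot: [2.048, 2.382, -0.0]
force: [-0.4, -0.8, 0.2]
finger_gap: -0.0002
```

```bash
python3 look.py d
```

```text
t 4.5 tcp [0.529  0.0871 0.3029] yang 8.6 z [-0. -0. -1.] F [-0.42 -0.85  0.23] gap -0.0002 q [ 0.19  0.36 -0.59  1.75  0.22  1.1  -0.33] tip 0.0726
```

View pics/scene_d.png

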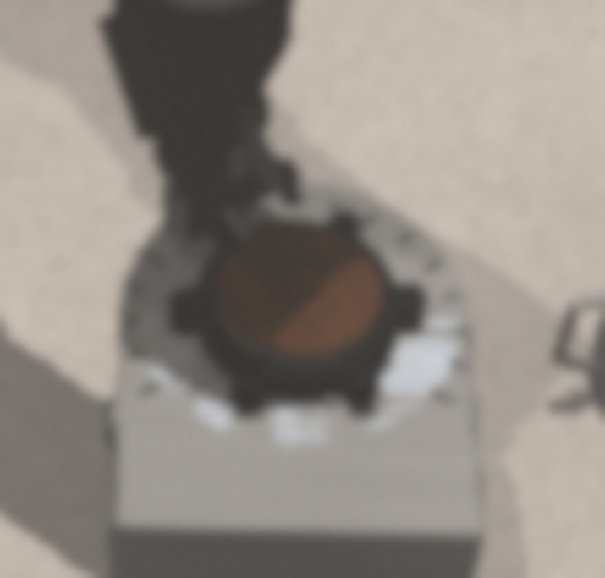

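Emit:
step_arm:
  steps:
    - [[-0.0011, 0.0026, 0], [0, 0, -0.044], 0]
    - [[-0.001, 0.0026, 0], [0, 0, -0.044], 0]

```text
time: 4.8
tcp_pos: [0.5269, 0.0924, 0.3028]
tool_rot: [2.149, 2.291, -0.0]
force: [1.1, -2.4, -0.2]
finger_gap: 0.0
```

Emit:
step_arm:
  steps:
    - [[-0.0008, 0.0027, 0], [0, 0, -0.044], 0]

```text
time: 4.9
tcp_pos: [0.5262, 0.0939, 0.3028]
tool_rot: [2.199, 2.241, -0.002]
force: [0.6, -8.5, 2.2]
finger_gap: 0.0001
```

Emit:
step_arm:
  steps:
    - [[-0.0007, 0.0027, 0], [0, 0, -0.044], 0]

```text
time: 5.0
tcp_pos: [0.5256, 0.0956, 0.3028]
tool_rot: [2.249, 2.191, -0.004]
force: [-1.2, -7.6, 2.7]
finger_gap: 0.0001
```

Emit:
step_arm:
  steps:
    - [[-0.0006, 0.0027, 0], [0, 0, -0.044], 0]

```text
time: 5.1
tcp_pos: [0.5249, 0.0995, 0.3028]
tool_rot: [2.297, 2.142, -0.002]
force: [-0.4, 0.9, -0.8]
finger_gap: -0.0001
```

```bash
python3 look.py e
```

```text
t 5.1 tcp [0.5249 0.0995 0.3028] yang -3.98 z [-0.    -0.001 -1.   ] F [-0.38  0.88 -0.76] gap -0.0001 q [ 0.14  0.35 -0.55  1.76  0.2   1.09 -0.56] tip 0.0726
```

View pics/scene_e.png

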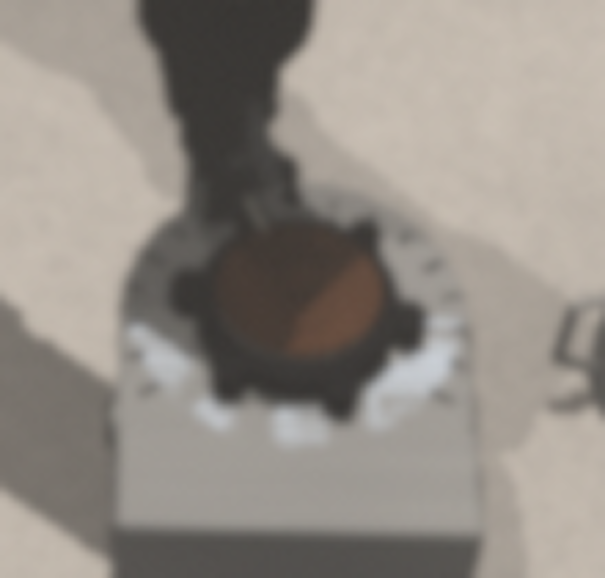

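Emit:
step_arm:
  steps:
    - [[-0.0005, 0.0028, 0], [0, 0, -0.044], 0]
    - [[-0.0004, 0.0028, 0], [0, 0, -0.044], 0]

```text
time: 5.4
tcp_pos: [0.5239, 0.1062, 0.3029]
tool_rot: [2.387, 2.042, -0.0]
force: [-0.3, 0.7, -0.2]
finger_gap: 0.0001
```

Emit:
step_arm:
  steps:
    - [[-0.0002, 0.0028, 0], [0, 0, -0.044], 0]

```text
time: 5.5
tcp_pos: [0.5237, 0.109, 0.3029]
tool_rot: [2.431, 1.99, -0.0]
force: [0.5, -2.8, 1.0]
finger_gap: 0.0003
```

Emit:
step_arm:
  steps:
    - [[-0.0001, 0.0028, 0], [0, 0, -0.044], 0]

```text
time: 5.6
tcp_pos: [0.5234, 0.1106, 0.3027]
tool_rot: [2.474, 1.934, -0.003]
force: [-2.4, -9.1, 3.7]
finger_gap: -0.0001
```

Emit:
step_arm:
  steps:
    - [[0, 0.0014, 0], [0, 0, -0.022], 0]

```text
time: 5.7
tcp_pos: [0.5233, 0.1112, 0.3027]
tool_rot: [2.495, 1.905, -0.005]
force: [-4.2, -8.7, 4.2]
finger_gap: 0.0002
```

Emit:
step_arm:
  steps:
    - [[0, 0.0012, 0], [0, 0, -0.022], 0]

```text
time: 5.8
tcp_pos: [0.5232, 0.1119, 0.3027]
tool_rot: [2.516, 1.878, -0.006]
force: [-2.9, -7.0, 4.4]
finger_gap: 0.0002
```

Emit:
step_arm:
  steps:
    - [[0, 0.001, 0], [0, 0, -0.02], 0]

```text
time: 5.9
tcp_pos: [0.5231, 0.1135, 0.3027]
tool_rot: [2.535, 1.854, -0.005]
force: [-2.4, -5.1, 3.6]
finger_gap: 0.0001
```

Emit:
step_arm:
  steps:
    - [[0, 0, 0], [0, 0, 0], 0]

```text
time: 6.0
tcp_pos: [0.5234, 0.1148, 0.3028]
tool_rot: [2.534, 1.856, -0.002]
force: [-1.0, -0.4, -0.5]
finger_gap: 0.0006
```

Emit:
step_arm:
  steps:
    - [[-0.001, -0.005, 0], [0, 0, 0], 0]
    - [[-0.001, -0.004, 0], [0, 0, 0], 0]
    - [[0, 0, 0.03], [0, 0, 0], 0]
    - [[0, 0, 0.05], [0, 0, 0], 0]
    - [[-0.01, -0.045, 0.02], [0, 0, 0], 0]
    - [[-0.01, -0.045, 0], [0, 0, 0], 0]
    - [[-0.01, -0.045, 0], [0, 0, 0], 0]
    - [[-0.01, -0.045, 0], [0, 0, 0], 0]
    - [[-0.01, -0.045, 0], [0, 0, 0], 0]
    - [[-0.01, -0.045, 0], [0, 0, 0], 0]
    - [[0, 0, 0], [0, 0, 0], 0]
    - [[0, 0, 0], [0, 0, 0], 0]

```text
time: 7.2
tcp_pos: [0.4612, -0.1642, 0.4028]
tool_rot: [-2.538, -1.851, -0.0]
force: [0.3, 0.5, 0.3]
finger_gap: -0.0
```

```bash
python3 look.py f; python3 -c "
from h import *
cv2.imwrite('pics/topfull.png',r.camera('top')[:,:,::-1])"
```

```text
t 7.2 tcp [ 0.4612 -0.1642  0.4028] yang -17.78 z [ 0.  0. -1.] F [0.33 0.51 0.34] gap -0.0 q [ 0.54  0.17 -0.35  1.71  0.06  1.27 -0.14] tip 0.0726
```

View pics/scene_f.png

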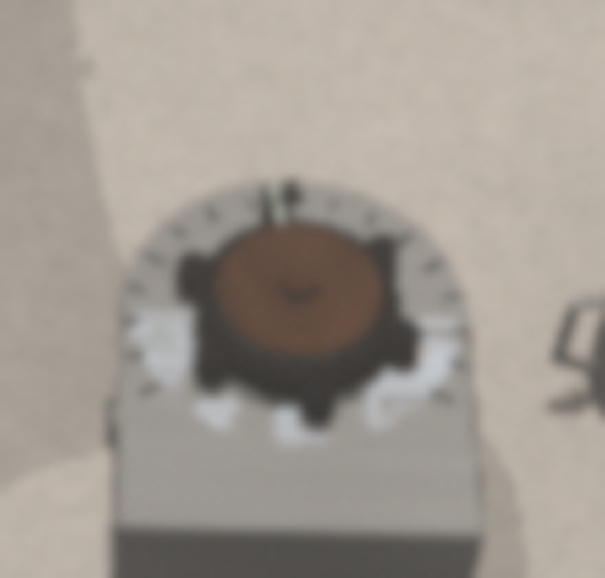

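View pics/top_f.png

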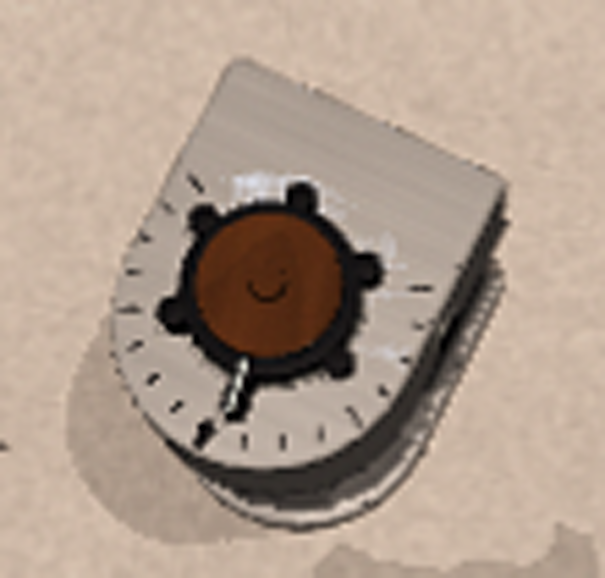

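View pics/topfull.png

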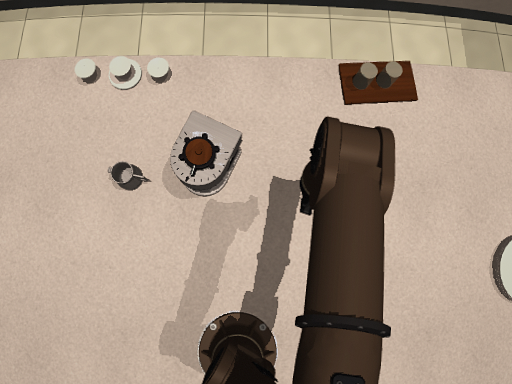

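```bash
python3 - <<'E'
from h import *
p=(.5869,.1126,-.411)
f=lambda u,v:(150+(u+.5)/5.5-.5,100+(v+.5)/5.5-.5)
L=[(0,.066,(234,412)),(1,.05,(174,317)),(2,.05,(203,217)),(3,.05,(301,196)),(4,.05,(368,269)),(5,.05,(342,363))]
def res(x): return np.concatenate([proj("top",wheelpt((x[0],x[1],p[2]),x[2],k,ra,.237))[0]-f(*uv) for k,ra,uv in L])
s=least_squares(res,[*p[:2],0]); print(s.x,np.degrees(s.x[2]),s.fun.round(1))
# same for initial
T=[(0,.066,(333,410)),(1,.05,(211,394)),(2,.05,(150,315)),(3,.05,(191,219)),(4,.05,(294,210)),(5,.05,(354,290))]
g=lambda u,v:(155+(u+.5)/5.7-.5,100+(v+.5)/5.7-.5)
def res(x): return np.concatenate([proj("top",wheelpt((x[0],x[1],p[2]),x[2],k,ra,.237))[0]-g(*uv) for k,ra,uv in T])
s=least_squares(res,[*p[:2],-1]); print(s.x,np.degrees(s.x[2]))
E
python3 look.py g
```

```text
[ 0.58698843  0.11190969 -0.1467892 ] -8.410401476888188 [-0.2  0.5  0.1 -0.6  0.3  0.7  0.   0.3  0.2 -0.4 -0.3 -0.5]
[ 0.58658641  0.11244201 -1.07067599] -61.34521545945387
t 7.35 tcp [ 0.4619 -0.1618  0.4029] yang -17.5 z [ 0.  0. -1.] F [0.29 0.72 0.6 ] gap 0.0001 q [ 0.53  0.17 -0.35  1.71  0.06  1.27 -0.14] tip 0.0726
```

View pics/top_g.png

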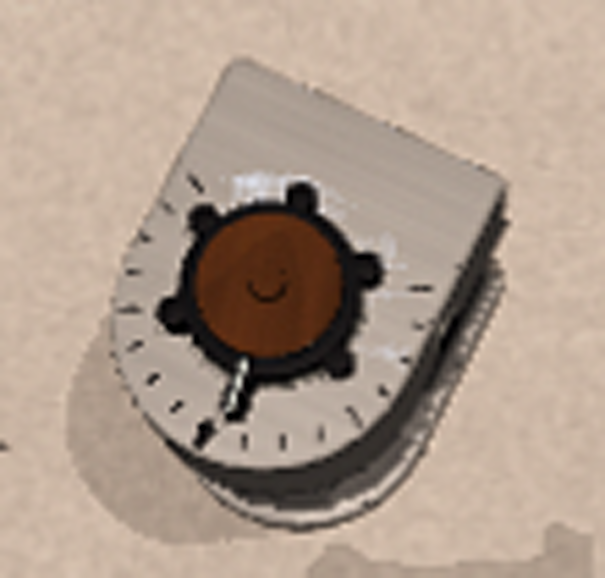

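```bash
python3 st.py; python3 -c "
from plan import *
prev=pose(-4,26)[0];print(prev,pose(-4))
for o in (22,20,19,18,17,16.5,16): print(o,pose(-4,o)[0].round(4))"
```

```text
t 7.45 tcp [ 0.4619 -0.1618  0.4029] yang -17.49 z [ 0.  0. -1.] F [-0.24 -0.65  0.07] gap 0.0001 q [ 0.53  0.17 -0.35  1.71  0.06  1.27 -0.14] tip 0.0726
[0.52037404 0.10924424] (array([0.5235528 , 0.11819665]), np.float64(-19.548565379876834))
22 [0.5217 0.113 ]
20 [0.5224 0.1149]
19 [0.5227 0.1158]
18 [0.5231 0.1168]
17 [0.5234 0.1177]
16.5 [0.5236 0.1182]
16 [0.5237 0.1187]
```

Emit:
step_arm:
  steps:
    - [[0.0097, 0.045, 0], [0, 0, -0.018], 0]
    - [[0.0097, 0.045, 0], [0, 0, -0.018], 0]
    - [[0.0097, 0.045, 0], [0, 0, 0], 0]
    - [[0.0097, 0.045, 0], [0, 0, 0], 0]
    - [[0.0097, 0.045, 0], [0, 0, 0], 0]
    - [[0.0096, 0.045, 0], [0, 0, 0], 0]
    - [[0, 0, -0.03], [0, 0, 0], 0]
    - [[0, 0, -0.03], [0, 0, 0], 0]
    - [[0, 0, 0], [0, 0, 0], 0]

```text
time: 8.35
tcp_pos: [0.5178, 0.1073, 0.3394]
tool_rot: [-2.564, -1.81, 0.009]
force: [-0.8, -0.8, -0.8]
finger_gap: -0.0001
```

Emit:
step_arm:
  steps:
    - [[0.002, 0, -0.02], [0, 0, 0], 0]
    - [[0, 0, -0.016], [0, 0, 0], 0]
    - [[0, 0, 0], [0, 0, 0], 0]
    - [[0, 0, 0], [0, 0, 0], 0]

```text
time: 8.75
tcp_pos: [0.522, 0.1071, 0.3082]
tool_rot: [2.569, 1.809, 0.002]
force: [0.7, 0.3, -0.1]
finger_gap: 0.0004
```

```bash
python3 look.py h
```

```text
t 8.75 tcp [0.522  0.1071 0.3082] yang -19.7 z [ 0.001  0.    -1.   ] F [ 0.66  0.31 -0.07] gap 0.0004 q [ 0.1   0.33 -0.52  1.76  0.18  1.1  -0.83] tip 0.0726
```

View pics/scene_h.png

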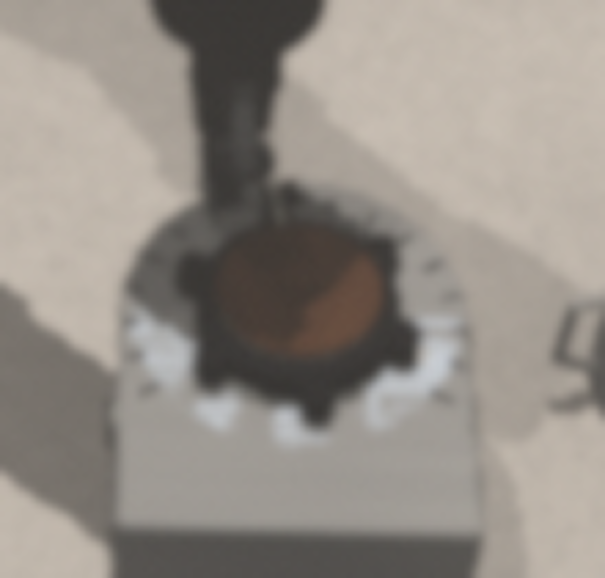

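Emit:
step_arm:
  steps:
    - [[-0.002, 0.0005, 0], [0, 0, 0], 0]
    - [[0, 0, -0.005], [0, 0, 0], 0]
    - [[0, 0, 0], [0, 0, 0], 0]

```text
time: 9.15
tcp_pos: [0.5194, 0.1072, 0.3015]
tool_rot: [-2.569, -1.808, 0.001]
force: [-0.1, 0.9, 0.2]
finger_gap: 0.0003
```

Emit:
step_arm:
  steps:
    - [[0.0012, 0.0035, 0], [0, 0, 0], 0]
    - [[0.0005, 0.0015, 0], [0, 0, 0], 0]

```text
time: 9.35
tcp_pos: [0.5215, 0.1128, 0.3019]
tool_rot: [-2.569, -1.809, -0.0]
force: [-0.1, -0.6, -0.2]
finger_gap: -0.0001
```

Emit:
step_arm:
  steps:
    - [[0.0003, 0.001, 0], [0, 0, 0], 0]
    - [[0.0003, 0.001, 0], [0, 0, 0], 0]
    - [[0, 0, 0], [0, 0, 0], 0]

```text
time: 9.65
tcp_pos: [0.522, 0.1145, 0.3018]
tool_rot: [-2.569, -1.809, -0.0]
force: [-0.2, -0.6, 0.9]
finger_gap: 0.0002
```

Emit:
step_arm:
  steps:
    - [[0.0003, 0.001, 0], [0, 0, 0], 0]
    - [[0, 0, 0], [0, 0, 0], 0]

```text
time: 9.85
tcp_pos: [0.5223, 0.1154, 0.3018]
tool_rot: [2.569, 1.808, 0.0]
force: [-1.1, 0.1, 0.3]
finger_gap: -0.0004
```

```bash
python3 look.py i
```

```text
t 9.85 tcp [0.5223 0.1154 0.3018] yang -19.71 z [ 0.  0. -1.] F [-1.14  0.15  0.32] gap -0.0004 q [ 0.08  0.34 -0.52  1.76  0.19  1.09 -0.85] tip 0.0726
```

View pics/scene_i.png

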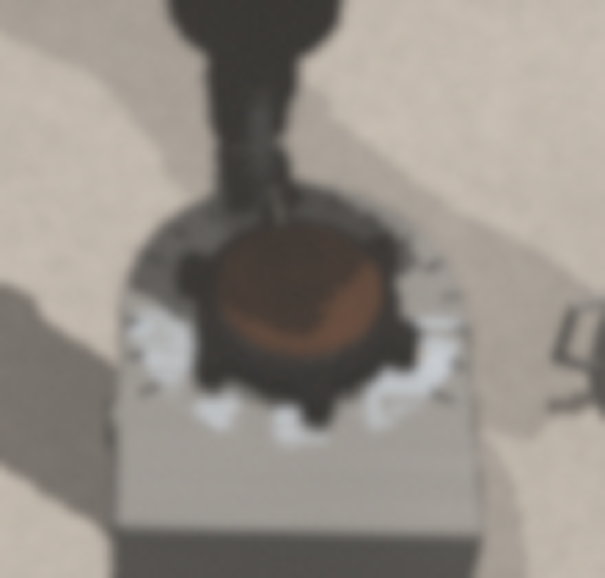

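Emit:
step_arm:
  steps:
    - [[0.0003, 0.001, 0], [0, 0, 0], 0]
    - [[0, 0, 0], [0, 0, 0], 0]

```text
time: 10.15
tcp_pos: [0.5225, 0.1161, 0.3018]
tool_rot: [2.569, 1.808, -0.001]
force: [-0.9, -1.7, 0.2]
finger_gap: 0.0001
```

Emit:
step_arm:
  steps:
    - [[0.0003, 0.001, 0], [0, 0, 0], 0]
    - [[0, 0, 0], [0, 0, 0], 0]

```text
time: 10.35
tcp_pos: [0.5228, 0.1174, 0.3018]
tool_rot: [-2.569, -1.808, 0.0]
force: [-0.8, -0.5, -0.2]
finger_gap: 0.0003
```

```bash
python3 look.py j
```

```text
t 10.35 tcp [0.5228 0.1174 0.3018] yang -19.72 z [-0.  0. -1.] F [-0.83 -0.45 -0.15] gap 0.0003 q [ 0.08  0.34 -0.52  1.76  0.19  1.09 -0.85] tip 0.0726
```

View pics/scene_j.png

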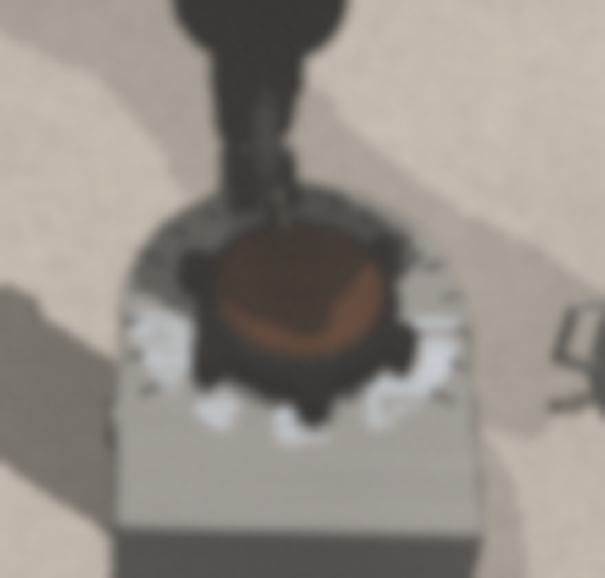

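Emit:
step_arm:
  steps:
    - [[0.0003, 0.001, 0], [0, 0, 0], 0]
    - [[0, 0, 0], [0, 0, 0], 0]

```text
time: 10.65
tcp_pos: [0.5233, 0.1186, 0.3019]
tool_rot: [-2.569, -1.809, -0.001]
force: [-0.4, -0.9, -0.1]
finger_gap: 0.0001
```

```bash
python3 look.py k
```

```text
t 10.65 tcp [0.5233 0.1186 0.3019] yang -19.7 z [ 0.  0. -1.] F [-0.45 -0.94 -0.09] gap 0.0001 q [ 0.07  0.35 -0.52  1.76  0.19  1.09 -0.85] tip 0.0726
```

View pics/scene_k.png

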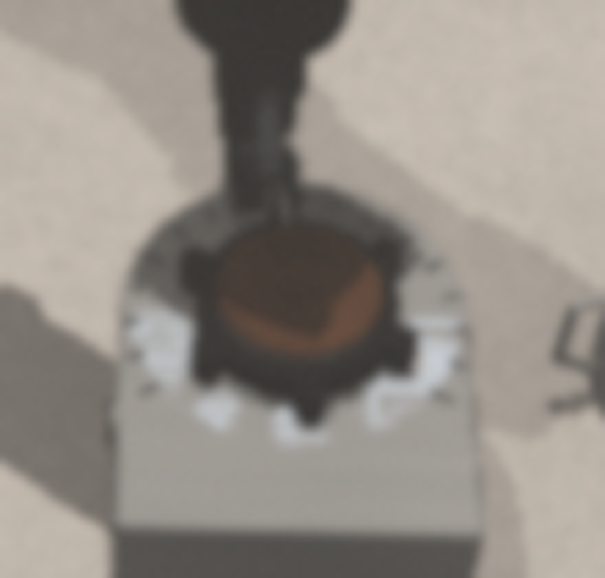

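Emit:
step_arm:
  steps:
    - [[0.0003, 0.001, 0], [0, 0, 0], 0]
    - [[0, 0, 0], [0, 0, 0], 0]
    - [[0, 0, 0], [0, 0, 0], 0]
    - [[0, 0, 0], [0, 0, 0], 0]

```text
time: 11.15
tcp_pos: [0.5235, 0.1193, 0.3018]
tool_rot: [2.569, 1.808, 0.0]
force: [0.1, -0.7, -0.4]
finger_gap: -0.0001
```

```bash
python3 look.py l
```

```text
t 11.15 tcp [0.5235 0.1193 0.3018] yang -19.71 z [ 0.  0. -1.] F [ 0.14 -0.67 -0.44] gap -0.0001 q [ 0.07  0.35 -0.52  1.76  0.19  1.09 -0.85] tip 0.0726
```

View pics/scene_l.png

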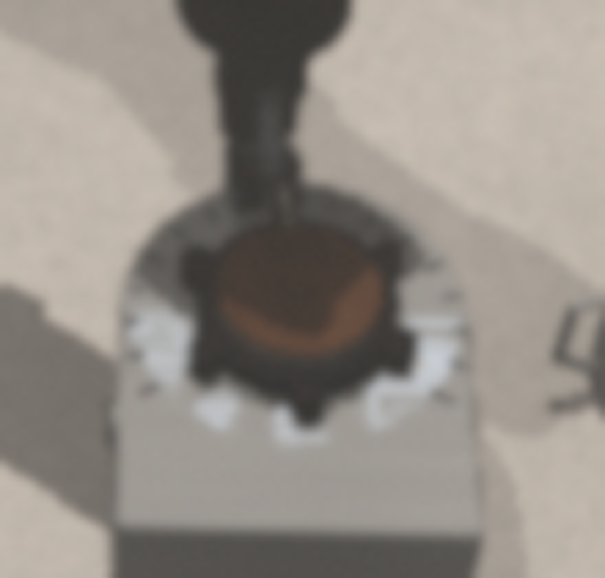

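```bash
python3 - <<'E'
import cv2,numpy as np
for t in "abhijkl":
    g=cv2.imread(f"pics/scene_{t}.png",0).astype(float)
    o=[]
    for (x0,x1,y0,y1) in ((275,345,400,428),(380,420,340,370)):
        w=np.clip(110-g[y0:y1,x0:x1],0,60); yy,xx=np.mgrid[y0:y1,x0:x1]
        o+=[round((w*xx).sum()/w.sum(),2),round((w*yy).sum()/w.sum(),2)]
    print(t,o)
E
```

```text
a [np.float64(302.4), np.float64(408.65), np.float64(393.54), np.float64(354.3)]
b [np.float64(302.41), np.float64(408.62), np.float64(393.52), np.float64(354.33)]
h [np.float64(315.57), np.float64(409.06), np.float64(395.86), np.float64(351.87)]
i [np.float64(315.48), np.float64(409.03), np.float64(395.9), np.float64(351.85)]
j [np.float64(312.13), np.float64(408.64), np.float64(395.04), np.float64(353.05)]
k [np.float64(309.36), np.float64(408.61), np.float64(394.96), np.float64(353.59)]
l [np.float64(307.82), np.float64(408.73), np.float64(394.53), np.float64(353.72)]
```

```bash
cat > m.py <<'E'
import sys,cv2,numpy as np
from st import *
st()
im=r.camera("scene")[:,:,::-1]; a=cv2.resize(im[130:235,255:365],None,fx=5.5,fy=5.5,interpolation=cv2.INTER_CUBIC); cv2.imwrite(f"pics/scene_{sys.argv[1]}.png",a)
g=cv2.cvtColor(a,cv2.COLOR_BGR2GRAY).astype(float)
for (x0,x1,y0,y1) in ((275,345,400,428),(380,420,340,370)):
    w=np.clip(110-g[y0:y1,x0:x1],0,60); yy,xx=np.mgrid[y0:y1,x0:x1]
    print(((w*xx).sum()/w.sum()).round(2),((w*yy).sum()/w.sum()).round(2))
E
echo
```

Emit:
step_arm:
  steps:
    - [[0.0003, 0.001, 0], [0, 0, 0], 0]
    - [[0, 0, 0], [0, 0, 0], 0]

```text
time: 11.45
tcp_pos: [0.5238, 0.1204, 0.3018]
tool_rot: [-2.569, -1.808, -0.0]
force: [-0.2, -0.5, 0.3]
finger_gap: 0.0002
```

```bash
python3 m.py m
```

```text
t 11.45 tcp [0.5238 0.1204 0.3018] yang -19.71 z [ 0.  0. -1.] F [-0.16 -0.48  0.26] gap 0.0002 q [ 0.07  0.35 -0.52  1.76  0.19  1.09 -0.86] tip 0.0726
306.74 408.65
394.18 354.0
```

Emit:
step_arm:
  steps:
    - [[0.0003, 0.001, 0], [0, 0, -0.02], 0]
    - [[0, 0, 0], [0, 0, 0], 0]

```text
time: 11.7
tcp_pos: [0.5241, 0.1215, 0.3018]
tool_rot: [-2.588, -1.781, -0.0]
force: [-1.1, -0.4, -0.0]
finger_gap: 0.0
```

```bash
python3 m.py n
```

```text
t 11.7 tcp [0.5241 0.1215 0.3018] yang -20.92 z [ 0.  0. -1.] F [-1.09 -0.38 -0.02] gap 0.0 q [ 0.07  0.35 -0.51  1.76  0.19  1.09 -0.88] tip 0.0726
302.75 408.72
393.6 354.3
```

Emit:
step_arm:
  steps:
    - [[-0.002, -0.005, 0], [0, 0, 0], 0]
    - [[-0.0015, -0.004, 0], [0, 0, 0], 0]
    - [[0, 0, 0.03], [0, 0, 0], 0]
    - [[0, 0, 0.05], [0, 0, 0], 0]
    - [[-0.01, -0.045, 0.02], [0, 0, 0], 0]
    - [[-0.01, -0.045, 0], [0, 0, 0], 0]
    - [[-0.01, -0.045, 0], [0, 0, 0], 0]
    - [[-0.01, -0.045, 0], [0, 0, 0], 0]
    - [[-0.01, -0.045, 0], [0, 0, 0], 0]
    - [[-0.01, -0.045, 0], [0, 0, 0], 0]
    - [[0, 0, 0], [0, 0, 0], 0]
    - [[0, 0, 0], [0, 0, 0], 0]

```text
time: 12.95
tcp_pos: [0.46, -0.1587, 0.4017]
tool_rot: [-2.59, -1.778, 0.0]
force: [-0.2, 1.6, 0.6]
finger_gap: -0.0003
```

```bash
python3 m.py o; python3 look.py p; python3 - <<'E'
from h import *
cv2.imwrite("pics/scenefull.png",r.camera("scene")[:,:,::-1])
E
```

```text
t 12.95 tcp [ 0.46   -0.1587  0.4017] yang -21.05 z [-0.  0. -1.] F [-0.21  1.55  0.63] gap -0.0003 q [ 0.53  0.16 -0.36  1.72  0.06  1.27 -0.21] tip 0.0726
298.37 408.67
392.79 354.62
t 13.0 tcp [ 0.4605 -0.1572  0.4018] yang -20.89 z [ 0.  0. -1.] F [-0.26  0.43  0.69] gap 0.0001 q [ 0.53  0.16 -0.36  1.72  0.06  1.27 -0.21] tip 0.0726
```

View pics/top_p.png

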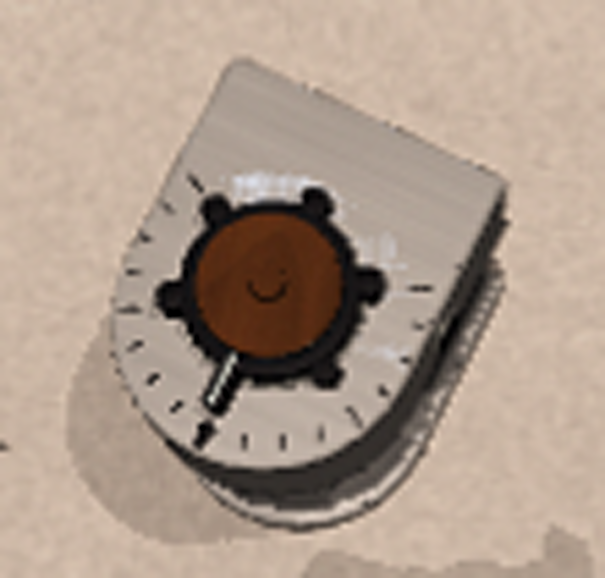

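View pics/scene_p.png

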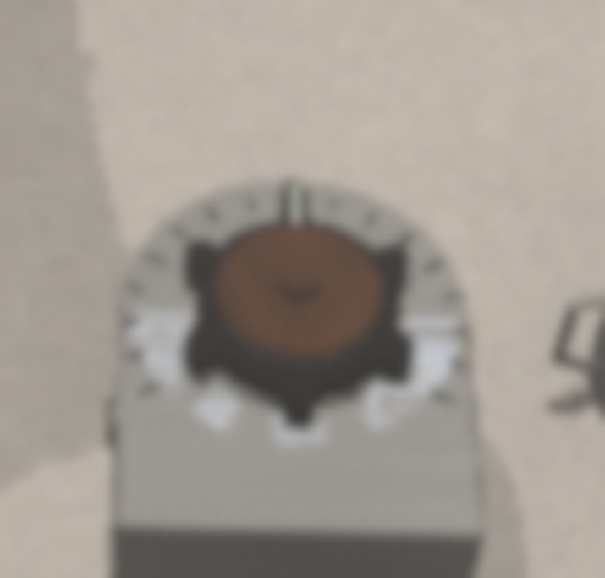

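View pics/scenefull.png

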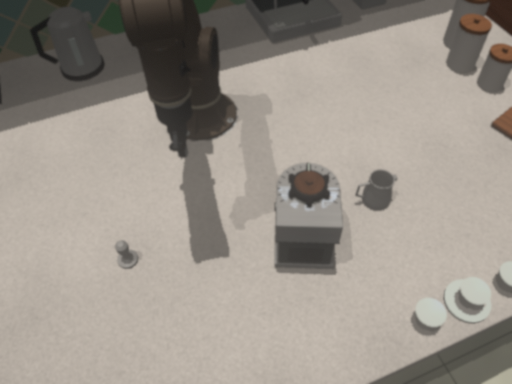

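```bash
python3 - <<'E'
from h import *
for t in "afhop":
    g=cv2.imread(f"pics/scene_{t}.png",0).astype(float); o=[]
    for (x0,x1,y0,y1) in ((275,345,400,428),(380,420,340,370)):
        w=np.clip(110-g[y0:y1,x0:x1],0,60); yy,xx=np.mgrid[y0:y1,x0:x1]
        o+=[((w*xx).sum()/w.sum()).round(2),((w*yy).sum()/w.sum()).round(2)]
    print(t,o)
# angle by rotational correlation of top images: initial vs final vs f
c=r.calibration("top")
def rect(fn,o=None):
    im=cv2.imread(fn,0) 
    # sample plane z=.237 polar
    ang=np.radians(np.arange(0,360,.25)); out=[]
    for rad in np.arange(.0475,.058,.001):
        P=np.c_[.5868+rad*np.cos(ang),.1123+rad*np.sin(ang),np.full(ang.size,.237)]
        q=proj("top",P)
        if o is not None: q=(q-o[:2]+.5)*o[2]-.5
        out.append(cv2.remap(im,q[:,0].astype('f4')[None],q[:,1].astype('f4')[None],cv2.INTER_LINEAR)[0])
    return np.mean(out,0)
A=rect("pics/top0.png")
def lobes(S):
    w=np.clip(90-S,0,60); a=np.radians(np.arange(0,360,.25))
    return np.degrees(np.angle((w*np.exp(6j*a)).sum()))/6
for n,S in (("init",A),("f",rect("pics/top_f.png",np.array([150,100,5.5]))),("p",rect("pics/top_p.png",np.array([150,100,5.5])))):
    print(n,"projection angle mod 60:",lobes(S)%60, "pointer dir mod60", (180-23.55)%60)
E
```

```text
a [np.float64(302.4), np.float64(408.65), np.float64(393.54), np.float64(354.3)]
f [np.float64(315.53), np.float64(409.08), np.float64(395.94), np.float64(351.94)]
h [np.float64(315.57), np.float64(409.06), np.float64(395.86), np.float64(351.87)]
o [np.float64(298.39), np.float64(408.67), np.float64(392.8), np.float64(354.62)]
p [np.float64(298.45), np.float64(408.68), np.float64(392.78), np.float64(354.61)]
init projection angle mod 60: 37.716709520478105 pointer dir mod60 36.44999999999999
f projection angle mod 60: 44.47524463948291 pointer dir mod60 36.44999999999999
p projection angle mod 60: 35.23111052653965 pointer dir mod60 36.44999999999999
```

```bash
cat > pol.py <<'E'
from h import *
def ring(im,c,z,rads,ang):
    return np.array([cv2.remap(im,*[proj("top",np.c_[c[0]+R*np.cos(ang),c[1]+R*np.sin(ang),np.full(ang.size,z)]).astype('f4')[:,k][None] for k in (0,1)],cv2.INTER_LINEAR)[0] for R in rads]).astype(float)
ims=[r.camera("top") for _ in range(2)]
im=cv2.cvtColor(np.mean(ims,0).astype(np.uint8),cv2.COLOR_RGB2GRAY)
im0=cv2.imread("pics/top0.png",0)
if __name__=="__main__":
    c=(.5868,.1123); d=np.arange(40,280,.4); a=np.radians(d)
    for n,I in (("now",im),("init",im0)):
        up=ring(I,c,.237,np.arange(.044,.07,.0005),a); dn=ring(I,c,.215,np.arange(.066,.092,.0005),a)
        o=np.vstack([up[::-1],dn[::-1]]); cv2.imwrite(f"pics/pol_{n}.png",cv2.resize(o,(600,312)))
    def ex(I):
        S=ring(I,c,.215,np.arange(.074,.081,.0005),a).mean(0); S=S-cv2.blur(S[None],(31,1))[0]
        out=[]
        for k in range(-6,8):
            t=156.45+15*k; m=abs(d-t)<5
            w=np.clip(-S[m]-8,0,None); out.append((t,(w*d[m]).sum()/max(w.sum(),1e-6)-t,w.sum()))
        return out
    for x in ex(im): print(np.round(x,2))
    print()
    for x in ex(im0): print(np.round(x,2))
E
python3 pol.py
```

```text
[ 66.45  -2.14 192.47]
[ 81.45  -2.71 156.98]
[ 96.45  -2.53 216.78]
[111.45  -2.7  142.25]
[126.45  -2.56 158.25]
[141.45  -2.93 122.87]
[156.45  -2.72 714.69]
[171.45  -1.76 131.56]
[186.45  -1.91  92.87]
[201.45  -1.85  57.72]
[216.45  -1.35 119.08]
[231.45  -0.81  68.13]
[2.4645e+02 1.0000e-02 5.9620e+01]
[261.45  -0.48  56.89]

[ 66.45  -2.13 145.02]
[ 81.45  -2.72 114.91]
[ 96.45  -2.53 165.85]
[111.45  -2.69 106.98]
[126.45  -2.56 116.95]
[141.45  -2.92  92.33]
[156.45  -2.73 557.82]
[171.45  -1.75  99.5 ]
[186.45  -1.9   68.83]
[201.45  -1.82  38.36]
[216.45  -1.34  87.9 ]
[231.45  -0.83  43.62]
[246.45   0.    39.11]
[261.45  -0.5   40.76][ WARN:0@3.646] global loadsave.cpp:1063 imwrite_ Unsupported depth image for selected encoder is fallbacked to CV_8U.
```

View pics/pol_now.png

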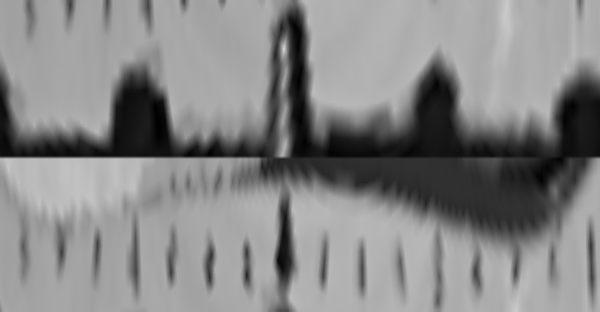

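View pics/pol_init.png

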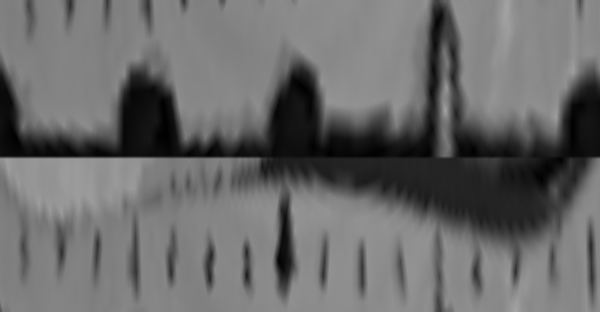

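```bash
python3 - <<'E'
import numpy as np
t=156.45+15*np.arange(-6,8); v=np.array([-2.14,-2.71,-2.53,-2.7,-2.56,-2.93,-2.72,-1.76,-1.91,-1.85,-1.35,-.81,.01,-.48])
a=np.radians(t); k=57.3/.0775
A=np.c_[np.ones(14),-np.sin(a)*k,np.cos(a)*k]
s,*_=np.linalg.lstsq(A,v,rcond=None); print(s,(A@s-v).round(2)); print("pointer",156.45+s[0])
E
python3 - <<'E'
import sys; sys.path.insert(0,'.')
from pol import *
d=np.arange(0,360,.25);a=np.radians(d)
# wheel: joint center fit from lobe centroid per lobe
def lob(I,c,ph):
    S=ring(I,c,.237,np.arange(.049,.0575,.0005),a).mean(0); th=np.median(S); out=[]
    for k in range(6):
        t=(ph+60*k); dd=(d-t+180)%360-180; m=abs(dd)<14
        w=np.clip(.75*th-S[m],0,.5*th); out.append(((w*dd[m]).sum()/w.sum(),t))
    out=np.array(out); aa=np.radians(out[:,1]); k=57.3/.053
    M=np.c_[np.ones(6),-np.sin(aa)*k,np.cos(aa)*k]; s,*_=np.linalg.lstsq(M,out[:,0],rcond=None)
    return s, out[:,0].round(2)
for n,I,ph in (("now",im,35),("init",im0,37)):
    s,o=lob(I,(.5868,.1123),ph); print(n,ph+s[0],s[1:]*1e3,o)
E
```

```text
[-1.34310941e+00  1.68317047e-03  9.68083349e-04] [-0.06  0.24 -0.13 -0.06 -0.21  0.25  0.22 -0.48 -0.    0.3   0.17 -0.01
 -0.5   0.26]
pointer 155.10689059368033
now 35.200812152143314 [-1.08855899 -0.13788969] [ 0.41  0.8   1.86 -0.88 -1.39  0.41]
init 37.487465115134476 [-1.03991534  0.37060125] [ 0.71  1.69  1.28 -1.45 -0.27  0.97]
```

```bash
python3 m.py q; python3 -c "
from plant import r
print(r.sign_off())"
```

```text
t 13.35 tcp [ 0.4608 -0.1568  0.4017] yang -20.78 z [ 0.  0. -1.] F [ 0.07 -0.03 -0.27] gap 0.0001 q [ 0.53  0.16 -0.36  1.72  0.06  1.27 -0.21] tip 0.0726
298.38 408.66
392.77 354.67
the job is handed in; nothing more can be done
None
```

The grind wheel now rests with its tab straight at the pointer, four clicks on from where it started. I pushed the tab sideways with the shut fingertips and handed the job in at about 13.4 s. Readings between pushes stayed below about 11 N.

- **Fourth click:** after the first push the wheel hung at the half-way crest, about 7° short. I saw this once the arm was clear. I went back in, nudged the tab in roughly 1 mm steps until it snapped on, and withdrew.
- **Final angle:** against the deck ticks in the top camera, the wheel is about 0.1° from the pointer. The scene camera showed it staying still afterwards with the robot well away.
- **Disagreement:** two rougher checks put the wheel 1° to 2.5° past the pointer. One used my first estimate of the grinder's direction, the other took the starting position as exactly on a click. I trusted the tick fit, which implies the wheel started about 2.4° off its click.
- **Other objects:** the lid, jug and tamper look unmoved in the last pictures. The dosing cup under the spout wasn't visible, but nothing went near it.

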